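# Open the spring-lid burr box

## Task

Open the wider of the two burr boxes on the bench: with a fingertip press down the release tab at its front so that the lid springs up by itself, then push the lid fully open, back against its stop, and leave it so. Only press and push, do not pick up anything; leave the narrower box shut and everything else on the bench where it stands.

Things in the scene. Friction and masses are not known exactly. Their poses are not given: they have to be found in the camera images.
- wide_box: the wide burr box, grey sheet metal, screwed to the bench: 160 mm wide (its y), 100 mm deep (its x), 58 mm high with the lid shut. Origin: centre of its underside on the bench. Its front with the release tab faces its own -x (roughly the robot), the lid hinge is along its back top edge; z up
- wide_box_press (a point): the place to press: on top of the black paddle of the wide box's release tab, moving with it, at rest 104 mm ahead (-x) of the box's centre and 36 mm above the bench. The level paddle is 32 mm wide (y), 6 mm thick, reaches from 62 to 124 mm ahead of the centre, free space below. A hook 20 mm wide stands 26 mm above its rear end, next to the box. Pressing needs 1 N at first, 4 N fully down
- wide_box_tab (a joint): rocking angle of the wide box's tab about a level pivot 47 mm behind the press point and 6 mm below it: 0 at rest; about 0.17 rad lets go of the lid (press point 8 mm down); 0.30 rad is the end stop (14 mm down); springs back when let go
- wide_box_edge (a point): middle of the front edge of the wide box's flat aluminium lid, moves with the lid. The lid is 160 mm wide, 6 mm thick, reaches 100 mm from the hinge to this edge, and a small tongue 24 mm wide sticks out another 7 mm. The edge stands 55 mm above the bench shut, 142 mm when sprung up, 155 mm upright
- wide_box_hinge (a point): middle of the wide box's lid hinge line (along the box's y), 50 mm behind the box's centre and 55 mm above the bench; does not move
- wide_box_lid (a joint): opening angle of the wide box's lid: 0 shut and latched, 1.57 upright, 1.92 rad fully open, leaning back against its stop. When the tab lets go, a spring lifts it in about half a second to 1.05 rad, where it rests; beyond that its slightly stiff hinge needs about 1 to 3 N from a finger pushing at the edge, and past about 1.2 rad it stays where it is left
- narrow_box: the narrow burr box, grey sheet metal, screwed to the bench: 90 mm wide (its y), 100 mm deep (its x), 58 mm high with the lid shut. Origin: centre of its underside on the bench. Its front with the release tab faces its own -x (roughly the robot), the lid hinge is along its back top edge; z up
- narrow_box_press (a point): the place to press: on top of the black paddle of the narrow box's release tab, moving with it, at rest 104 mm ahead (-x) of the box's centre and 36 mm above the bench. The level paddle is 32 mm wide (y), 6 mm thick, reaches from 62 to 124 mm ahead of the centre, free space below. A hook 20 mm wide stands 26 mm above its rear end, next to the box. Pressing needs 1 N at first, 4 N fully down
- narrow_box_tab (a joint): rocking angle of the narrow box's tab about a level pivot 47 mm behind the press point and 6 mm below it: 0 at rest; about 0.17 rad lets go of the lid (press point 8 mm down); 0.30 rad is the end stop (14 mm down); springs back when let go
- narrow_box_edge (a point): middle of the front edge of the narrow box's flat aluminium lid, moves with the lid. The lid is 90 mm wide, 6 mm thick, reaches 100 mm from the hinge to this edge, and a small tongue 24 mm wide sticks out another 7 mm. The edge stands 55 mm above the bench shut, 142 mm when sprung up, 155 mm upright
- narrow_box_hinge (a point): middle of the narrow box's lid hinge line (along the box's y), 50 mm behind the box's centre and 55 mm above the bench; does not move
- narrow_box_lid (a joint): opening angle of the narrow box's lid: 0 shut and latched, 1.57 upright, 1.92 rad fully open, leaning back against its stop. When the tab lets go, a spring lifts it in about half a second to 1.05 rad, where it rests; beyond that its slightly stiff hinge needs about 1 to 3 N from a finger pushing at the edge, and past about 1.2 rad it stays where it is left
- glue_stick: loose upright glue stick, 30 mm across, 100 mm high, green cap, between the two boxes; origin at its underside. Leave alone
- stylus: loose wooden scriber with a steel point lying along its x, about 130 mm long, 12 mm thick; origin under its middle. Leave alone
- wood_tag: loose wooden tag blank, 90 x 50 x 6 mm; origin at its underside. Leave alone
- tape_roll: loose roll of paper tape lying flat, 80 mm across, 24 mm high; origin at its underside. Leave alone
- tool_cup: loose white cup of modelling sticks, 72 mm across, 90 mm high and about 160 mm with the sticks; origin at its underside. Leave alone
- mallet: loose hammer lying on the bench, 240 mm long; origin under its middle. Leave alone
- steel_block: loose steel bench block, 60 x 60 x 25 mm; origin at its underside. Leave alone

How it is judged:
By the outcome, as a careful person would: the job done as asked, in the order asked, and still so for the second after the job is handed in, with the robot touching nothing.
It also fails if it takes over 40 s, if anything falls off the work surface, if the arm or the gripper's body presses on something with over 40 N, if the wrist force passes 120 N, or if a joint passes its speed limit or range.

## Robot

A 6-joint arm with a two-finger parallel gripper is mounted at the origin on the work surface. World frame = base frame: x ahead of the robot, y to its left, z up, the work surface at z = 0. Lengths are in mm, angles in degrees, forces in N, time in s.
With the tool pointing down it reaches from about 350 to 875 mm from the base axis. Payload 15.5 kg.
Tool frame: the origin (TCP) lies between the finger pads; the fingertips stand r.tips_ahead ahead of it and the grasp point (between the pads) lies 6 mm ahead of it (r.tips_ahead is the distance from the TCP to the fingertips, in mm); z points along the fingers, y is the direction in which the jaws open and shut (so a half turn about z gives the same grasp; the last joint's range is limited). The gripper opens to 85 mm and grips with 20 to 120 N. Pads are 22 mm wide; open, the fingers measure 114 mm over their backs; the gripper's body (76 mm by 85 mm) begins 54 mm behind the grasp point. The pads swing forward as they close: fully open they stand 13 mm farther back than shut.
Start: joints at [-78.123, 28.281, 77.091, -0, 74.628, -5.472], TCP at [186.372, -596.567, 256.277] pointing down, gripper open.
Joint ranges: [-166.48, 166.48], [-47.26, 123.95], [12.59, 153.08], [-70.14, 250.14], [6.76, 159.57], [-176.63, 176.63]. Speed limits (degrees/s): [108.29, 108.29, 147.25, 172.46, 172.46, 172.46].

## Interface

Orientations are given as a 3x3 rotation matrix whose columns are the frame's x, y, z axes.
In Python, from bench import r gives the robot as it stands.
- The arm moves only by the tool send_rows, never from a script. Its argument "targets" is one flat list of numbers, 7 for each row, row after row: the turn, a rotation vector about the world's x, y, z in rad, then the shift along the world's x, y, z in cm, then the finger opening in cm, from 0 to 8.54. In form: [wx, wy, wz, tx, ty, tz, hand, wx, wy, wz, tx, ty, tz, hand, ...]. A call has 1 to 10 rows; each row shifts and turns the commanded pose from where the row before left it; what a row does not reach is not made up. A row lasts 1/12 s, in which the tool goes at most 41.7 mm and 7.16 degrees, less where a joint would pass 70% of its speed; a pose out of reach is approached as far as the arm can. A call is refused whole if a number of a shift passes 4.17 or a number of a turn 0.125, either way. A call with a gripper value outside its range is refused whole. The fingers move at their own pace and stop on an object; "newtons" is the grip in N (left out, the last holds). Time passes only in rows, so rows that do not move let the fingers close. It gives the time, the measured TCP pose, the force and the opening at its end, in the units of the state.
- r.read_state(): the state, without advancing time (a new reading comes with each control period).
- r.capture(name): name is "scene" or "side" or "wrist"; returns a dict with "frame" (400x640x3 uint8, red, green, blue), "fx", "fy", "cx", "cy" (pixels), "k1" (the pictures are not rectified: a ray, as slopes to the right and down, at radius r is drawn at 1 + k1 r^2 times it, then the intrinsics apply), "R" (3x3) and "t" (3): a world point X has camera coordinates R X + t. Camera axes: x right, y down, z forward; pixel columns grow to the right and rows downward; lengths in mm; the calibration is good to about 2 mm. A picture is of the moment at which its call begins. There is no depth.
- r.close_job(): hands the job in, once; it reports no verdict.
The state is a dict: "time": time; "q": joint angles; "qvel": joint speeds; "joint_efforts": joint torques, N m; "tool_pos": TCP position; "eef_rot": TCP orientation; "contact_force": force on the tool from outside, world axes, zero at the start; "wrist_torque": the same for the moment, N m; "width": opening from 0.0 (shut) to 1.0 (fully open).
Only numpy, scipy, OpenCV 4.12 (cv2) and the standard library are available. Lean on these libraries where they do the work, as an engineer would, in place of code of your own. Each camera call takes 0.05 s, during which the arm holds its last target.

## Working session

There is one attempt and no reset: what is moved stays moved. The work goes in short steps, Python scripts to look and compute and a tool call to move; the robot and the scene stay as the last step left them, time stands still between calls to the robot, and variables do not carry over. Pictures are saved under pics/ and viewed, and the job is handed in when it is done.

Besides the shell and the picture viewer there is one more tool, called after ">>>" by a JSON object that holds its "op" and its "data". send_rows: Moves the arm, as the interface text tells. Its arguments: {"type":"object","properties":{"targets":{"type":"array"},"newtons":{"type":"number"}},"required":["targets"]}

```bash
ls; mkdir -p pics
python3 - <<'E'
from bench import r
import cv2
s=r.read_state();print(s['time'],s['tool_pos'],s['eef_rot'],s['width'],r.tips_ahead)
for n in ['scene','side','wrist']:
    c=r.capture(n);cv2.imwrite(f'pics/{n}0.png',c['frame'][:,:,::-1])
    print(n,c['fx'],c['fy'],c['cx'],c['cy'],c['k1'],c['R'],c['t'])
E
```

```text
pics
0.0 [ 186.30421683 -596.21447073  255.70281303] [[ 9.54513792e-01  2.98166651e-01 -2.62026147e-04]
 [ 2.98166743e-01 -9.54513012e-01  1.22622981e-03]
 [ 1.15513468e-04 -1.24858074e-03 -9.99999214e-01]] 0.9976839299023553 25.0
scene 473.8430335562853 473.8430335562853 316.93136029687986 197.3572115948665 -0.14571298879882807 [[ 0.71143257  0.70275363  0.00101736]
 [ 0.49007824 -0.49509205 -0.71743096]
 [-0.50367352  0.51090234 -0.69662887]] [-421.58871929 -261.85924344 1637.2559058 ]
side 382.2784042232286 382.2784042232286 318.1147059114265 198.63147659016172 -0.09136905451119444 [[-0.99727372 -0.07141211 -0.01858599]
 [-0.03406038  0.66891577 -0.74255746]
 [ 0.06546005 -0.7399     -0.66952444]] [ 596.4143908    89.66107281 1078.4006274 ]
wrist 308.29634909337653 308.29634909337653 323.30471266094906 194.0527373702584 0.010020219312454367 [[ 2.98238487e-01 -9.54491009e-01 -8.48241199e-04]
 [-9.13639050e-01 -2.85730944e-01  2.89173846e-01]
 [-2.76256205e-01 -8.54677841e-02 -9.57276223e-01]] [-623.78392823  -36.91131221  378.2426591 ]
```

View pics/scene0.png

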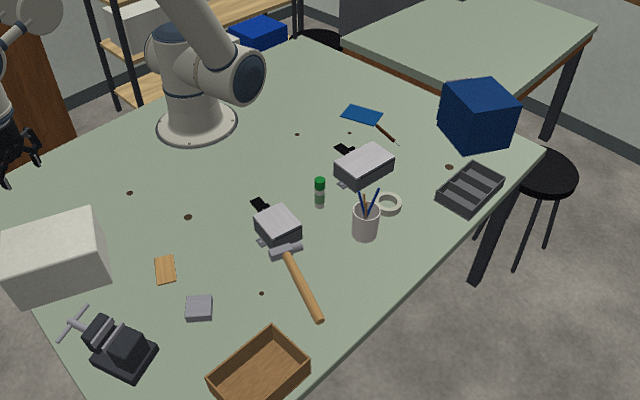

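View pics/side0.png

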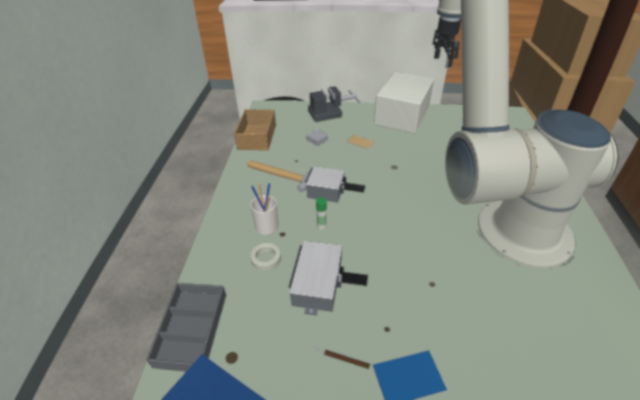

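The wide box is at about (364,165) in the scene view, with its paddle at (344,149). In the side view it is at (318,275), paddle (353,279). The narrow box stands at y<0 with the hammer behind it, and the glue stick is between the two boxes.

```bash
cat > h.py <<'E'
import numpy as np,cv2
from bench import r
def ray(c,u,v):
    x=(u-c['cx'])/c['fx'];y=(v-c['cy'])/c['fy']
    rd=np.hypot(x,y);q=rd
    for _ in range(20): q=rd/(1+c['k1']*q*q)
    s=q/rd if rd>0 else 1
    R=np.array(c['R']);t=np.array(c['t'])
    d=R.T@np.array([x*s,y*s,1]);return -R.T@t,d
def onz(c,u,v,z):
    o,d=ray(c,u,v);return o+d*(z-o[2])/d[2]
def proj(c,X):
    p=np.array(c['R'])@np.array(X,float)+c['t'];x,y=p[:2]/p[2];k=1+c['k1']*(x*x+y*y)
    return np.array([c['fx']*x*k+c['cx'],c['fy']*y*k+c['cy']])
E
python3 - <<'E'
from h import *
for n,(x0,y0,x1,y1) in {'scene':(310,125,420,205),'side':(270,225,390,325)}.items():
    c=r.capture(n);f=np.ascontiguousarray(c['frame'][y0:y1,x0:x1,::-1])
    cv2.imwrite(f'pics/{n}_crop.png',cv2.resize(f,None,fx=6,fy=6,interpolation=cv2.INTER_CUBIC))
    g=f.max(2);hsv=cv2.cvtColor(f,cv2.COLOR_BGR2HSV)
    m=(g<45).astype(np.uint8)
    k,l,st,ce=cv2.connectedComponentsWithStats(m)
    for i in range(1,k):
        if st[i,4]>40:
            print(n,'black',st[i],ce[i]+[x0,y0])
            ct=np.argwhere(l==i)[:,::-1].astype(np.float32)+[x0,y0]
            w=np.array([onz(c,*p,36)[:2] for p in ct],np.float32);rr=cv2.minAreaRect(w);print(rr);print(cv2.boxPoints(rr))
    m=((g>135)&(hsv[:,:,1]<22)).astype(np.uint8)
    k,l,st,ce=cv2.connectedComponentsWithStats(m)
    for i in range(1,k):
        if st[i,4]>200:
            print(n,'lid',st[i],ce[i]+[x0,y0])
            ct=np.argwhere(l==i)[:,::-1].astype(np.float32)+[x0,y0]
            w=np.array([onz(c,*p,58)[:2] for p in ct],np.float32);rr=cv2.minAreaRect(w);print(rr);print(cv2.boxPoints(rr))
E
```

```text
scene black [ 24  18  21  12 120] [343.25       148.53333333]
((492.5819091796875, 222.19540405273438), (50.66337585449219, 49.89060974121094), 83.36836242675781)
[[464.87805 199.91403]
 [514.4348  194.15237]
 [520.28577 244.47678]
 [470.729   250.23843]]
scene black [51 33 34 21 57] [378.70175439 167.85964912]
((634.0366821289062, 220.318115234375), (141.4170684814453, 11.384675025939941), 83.92823791503906)
[[620.89716 150.60834]
 [632.21796 149.40414]
 [647.1762  290.0279 ]
 [635.8554  291.2321 ]]
scene lid [  24   15   61   38 1155] [363.8        158.57748918]
((586.4288330078125, 205.86544799804688), (161.47557067871094, 102.59211730957031), 84.38838958740234)
[[527.4837  130.53055]
 [629.58417 120.49863]
 [645.37396 281.20035]
 [543.2735  291.23227]]
side black [ 70  43  26  16 197] [353.24365482 277.82233503]
((499.61761474609375, 218.33358764648438), (33.72759246826172, 69.60408020019531), 70.21101379394531)
[[461.16144 214.24814]
 [526.6551  190.6832 ]
 [538.0738  222.41904]
 [472.58014 245.98398]]
side lid [  19   15   54   59 2330] [316.63175966 269.50429185]
((583.4312133789062, 211.5348358154297), (172.4423828125, 108.49349975585938), 83.44452667236328)
[[519.6957   132.07047 ]
 [627.47986  119.684296]
 [647.16675  290.9992  ]
 [539.38257  303.38538 ]]
```

View pics/side_crop.png

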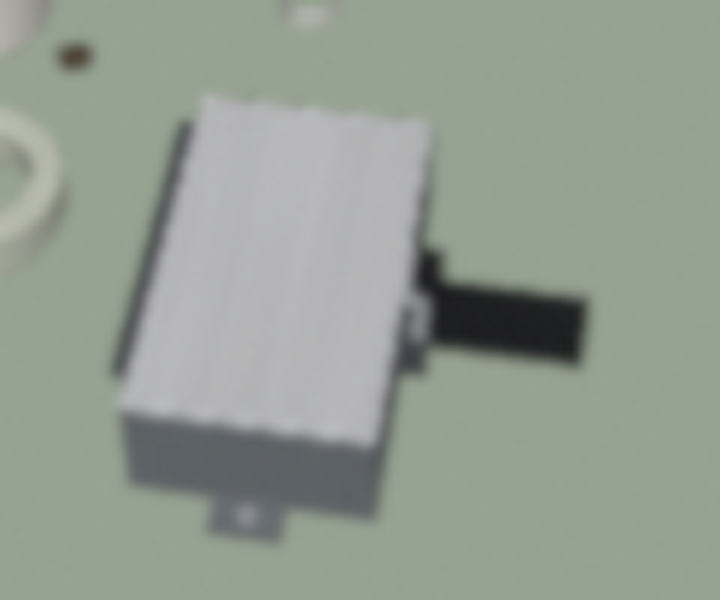

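View pics/scene_crop.png

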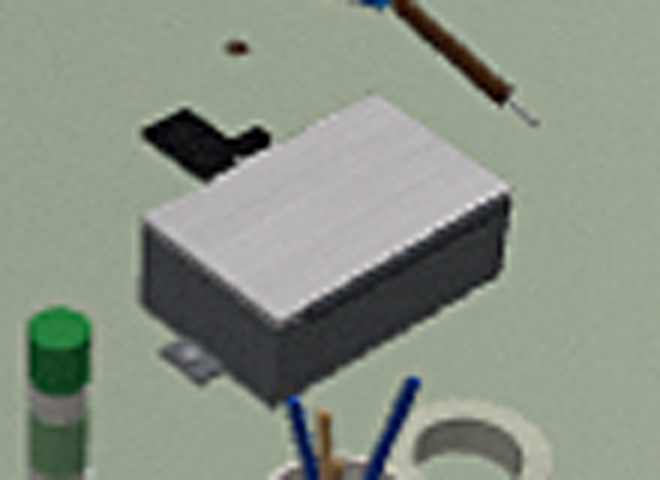

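Run:
```python
from h import *
c2=r.capture('side');c1=r.capture('scene')
# paddle front corners side / scene (bottom: predictions vs model)
a=np.radians(-5.8);ex=np.array([np.cos(a),np.sin(a),0]);ey=np.array([-np.sin(a),np.cos(a),0])
B=np.array([585,207.5,0])
P=lambda x,y,z:B+ex*x+ey*y+np.array([0,0,z])
for nm,q in dict(pfL=(-124,16,36),pfR=(-124,-16,36),press=(-104,0,36),lidFL=(-50,80,58),lidFR=(-50,-80,58),lidBL=(50,80,58),lidBR=(50,-80,58)).items():
    p1=proj(c1,P(*q));p2=proj(c2,P(*q));print(nm,P(*q).round(),p1.round(1),((p1-[310,125])*6+3).round(),p2.round(1),((p2-[270,225])*6+3).round())
```

```text
pfL [463. 236.  36.] [340.2 141.4] [184. 101.] [366.9 284.2] [585. 358.]
pfR [460. 204.  36.] [332.6 145.3] [139. 125.] [368.  273.5] [591. 294.]
press [482. 218.  36.] [340.6 146.4] [187. 131.] [359.2 277.8] [538. 320.]
lidFL [543. 292.  58.] [371.5 139.1] [372.  88.] [332.5 297.5] [378. 438.]
lidFR [527. 133.  58.] [332.8 159.8] [140. 212.] [341.6 244.6] [433. 121.]
lidBL [643. 282.  58.] [394.8 154.8] [512. 182.] [289.4 291.5] [120. 402.]
lidBR [627. 123.  58.] [355.9 177.2] [278. 316.] [303.3 240.1] [203.  93.]
```

Run:
```python
from h import *
c2=r.capture('side');c1=r.capture('scene')
for n,u,v in [('whitebox',110,290),('wb',20,307),('cup',365,240),('tape',388,212),('glue',320,207),('hammerhead',285,252),('narrow',278,240),('vise',130,380)]:
    print(n,onz(c1,u,v,0).round())
B=np.array([586.5,207,0]);a=np.radians(-5.8);ex=np.array([np.cos(a),np.sin(a),0])
for d in (-107,-104,-10,60,74): print(d,(B+ex*d).round(1))
p=(B-ex*107)[:2]; rT,aT=np.hypot(*p),np.arctan2(p[1],p[0])
s=r.read_state();q=s['tool_pos'][:2];r0,a0=np.hypot(*q),np.arctan2(q[1],q[0])
print(r0,np.degrees(a0),rT,np.degrees(aT))
N=26;f=np.linspace(0,1,N+1);rr=r0+(rT-r0)*f;aa=a0+(aT-a0)*f
P=np.c_[rr*np.cos(aa),rr*np.sin(aa)]/10
yaw=np.arctan2(s['eef_rot'][1][0],s['eef_rot'][0][0]);print('turn',(np.radians(174.2)-yaw),'per',(np.radians(174.2)-yaw)/N)
Q=P.round(1);print(np.diff(Q,axis=0).round(1).tolist(),Q[-1]); print(np.linalg.norm(np.diff(Q,axis=0),axis=1).max(), s['time'])
```

```text
whitebox [ 431. -566.    0.]
wb [ 314. -767.   -0.]
cup [768.   3.   0.]
tape [747. 128.   0.]
glue [597.   7.   0.]
hammerhead [ 648. -173.    0.]
narrow [ 604. -159.    0.]
vise [ 674. -652.    0.]
-107 [480.  217.8   0. ]
-104 [483.  217.5   0. ]
-10 [576.6 208.    0. ]
60 [646.2 200.9   0. ]
74 [660.1 199.5   0. ]
624.9688238749559 -72.65070135129028 527.1511824958758 24.40531534784374
turn 2.7375809331679894 per 0.10529157435261498
[[3.7, 1.7], [3.6, 2.0], [3.4, 2.1], [3.3, 2.3], [3.0, 2.6], [2.9, 2.7], [2.7, 2.9], [2.5, 3.0], [2.2, 3.2], [2.0, 3.2], [1.8, 3.4], [1.6, 3.5], [1.3, 3.6], [1.0, 3.6], [0.9, 3.6], [0.5, 3.7], [0.4, 3.6], [0.1, 3.7], [-0.2, 3.6], [-0.4, 3.6], [-0.6, 3.6], [-0.8, 3.4], [-1.1, 3.4], [-1.3, 3.3], [-1.4, 3.1], [-1.7, 3.1]] [48.  21.8]
4.118252056394798 0.45
```

>>> {"op": "send_rows", "data": {"targets": [0, 0, 0.1, 0, 2.5, 3, 0, 0, 0, 0.1, 0, 2.5, 3, 0, 0, 0, 0.1, 0, 3, 2, 0], "newtons": 20}}

```text
time: 0.7
tool_pos: [186.4, -516.6, 338.1]
eef_rot: [[0.821, 0.571, 0.0], [0.571, -0.821, -0.002], [-0.001, 0.001, -1.0]]
contact_force: [0.3, 0.1, 0.8]
width: 0.601
```

Run:
```python
from h import *
p=np.array([480,217.8]); rT,aT=np.hypot(*p),np.arctan2(p[1],p[0])
s=r.read_state();q=np.array([186.4,-516.6]);r0,a0=np.hypot(*q),np.arctan2(q[1],q[0])
print(s['tool_pos'],s['time'])
N=25;f=np.linspace(0,1,N+1);rr=r0+(rT-r0)*f;aa=a0+(aT-a0)*f
P=np.c_[rr*np.cos(aa),rr*np.sin(aa)]/10
Q=P.round(1);print(np.diff(Q,axis=0).round(1).tolist(),Q[-1],(2.7376-.3)/N); print(np.linalg.norm(np.diff(Q,axis=0),axis=1).max())
```

```text
[ 186.36310667 -516.62623331  338.09434018] 0.7
[[3.4, 1.5], [3.2, 1.6], [3.1, 1.8], [3.0, 2.1], [2.8, 2.2], [2.7, 2.4], [2.5, 2.6], [2.3, 2.7], [2.1, 2.9], [2.0, 3.0], [1.7, 3.1], [1.5, 3.2], [1.3, 3.3], [1.1, 3.4], [0.8, 3.5], [0.7, 3.4], [0.3, 3.6], [0.2, 3.5], [-0.1, 3.5], [-0.3, 3.5], [-0.5, 3.5], [-0.8, 3.4], [-1.0, 3.3], [-1.2, 3.3], [-1.4, 3.2]] [48.  21.8] 0.09750400000000001
3.7161808352124077
```

>>> {"op": "send_rows", "data": {"targets": [0, 0, 0.0975, 3.4, 1.5, 0, 0, 0, 0, 0.0975, 3.2, 1.6, 0, 0, 0, 0, 0.0975, 3.1, 1.8, 0, 0, 0, 0, 0.0975, 3.0, 2.1, 0, 0, 0, 0, 0.0975, 2.8, 2.2, 0, 0, 0, 0, 0.0975, 2.7, 2.4, 0, 0, 0, 0, 0.0975, 2.5, 2.6, 0, 0, 0, 0, 0.0975, 2.3, 2.7, 0, 0, 0, 0, 0.0975, 2.1, 2.9, 0, 0, 0, 0, 0.0975, 2.0, 3.0, 0, 0]}}

```text
time: 1.53
tool_pos: [458.3, -287.2, 336.3]
eef_rot: [[-0.012, 1.0, 0.0], [1.0, 0.012, -0.0], [-0.0, 0.0, -1.0]]
contact_force: [-0.6, -0.5, 0.3]
width: -0.002
```

>>> {"op": "send_rows", "data": {"targets": [0, 0, 0.0975, 1.7, 3.1, 0, 0, 0, 0, 0.0975, 1.5, 3.2, 0, 0, 0, 0, 0.0975, 1.3, 3.3, 0, 0, 0, 0, 0.0975, 1.1, 3.4, 0, 0, 0, 0, 0.0975, 0.8, 3.5, 0, 0, 0, 0, 0.0975, 0.7, 3.4, 0, 0, 0, 0, 0.0975, 0.3, 3.6, 0, 0, 0, 0, 0.0975, 0.2, 3.5, 0, 0, 0, 0, 0.0975, -0.1, 3.5, 0, 0, 0, 0, 0.0975, -0.3, 3.5, 0, 0]}}

```text
time: 2.37
tool_pos: [529.3, 53.2, 336.3]
eef_rot: [[-0.834, 0.551, 0.0], [0.551, 0.834, -0.0], [-0.0, 0.0, -1.0]]
contact_force: [0.8, 0.6, 0.1]
width: -0.002
```

>>> {"op": "send_rows", "data": {"targets": [0, 0, 0.0975, -0.5, 3.5, -3, 0, 0, 0, 0.0975, -0.8, 3.4, -2, 0, 0, 0, 0.0975, -1.0, 3.3, -2, 0, 0, 0, 0.0975, -1.2, 3.3, -2, 0, 0, 0, 0.0975, -1.4, 3.2, -2, 0, 0, 0, 0, 0, 0, -4, 0, 0, 0, 0, 0, 0, -4, 0, 0, 0, 0, 0, 0, -2, 0, 0, 0, 0, 0, 0, 0, 0, 0, 0, 0, 0, 0, 0, 0]}}

```text
time: 3.2
tool_pos: [480.6, 214.8, 129.1]
eef_rot: [[-0.995, 0.101, -0.002], [0.101, 0.995, -0.001], [0.002, -0.001, -1.0]]
contact_force: [-1.4, 0.6, 0.8]
width: 0.0
```

```bash
python3 - <<'E'
from h import *
s=r.read_state();print(s['tool_pos'],s['contact_force'])
for n,(x0,y0,x1,y1) in {'scene':(300,85,420,185),'side':(270,185,430,305)}.items():
    c=r.capture(n);f=np.ascontiguousarray(c['frame'][y0:y1,x0:x1,::-1])
    cv2.imwrite(f'pics/{n}_1.png',cv2.resize(f,None,fx=4,fy=4,interpolation=cv2.INTER_CUBIC))
c=r.capture('wrist');cv2.imwrite('pics/wrist_1.png',c['frame'][:,:,::-1])
E
cd pics; python3 -c "
import cv2,numpy as np
a=cv2.imread('scene_1.png');b=cv2.imread('side_1.png');print(a.shape,b.shape)"
```

```text
[480.62020246 214.83166779 129.14116435] [-1.36746827  0.64561453  0.77990989]
(400, 480, 3) (480, 640, 3)
```

View pics/side_1.png

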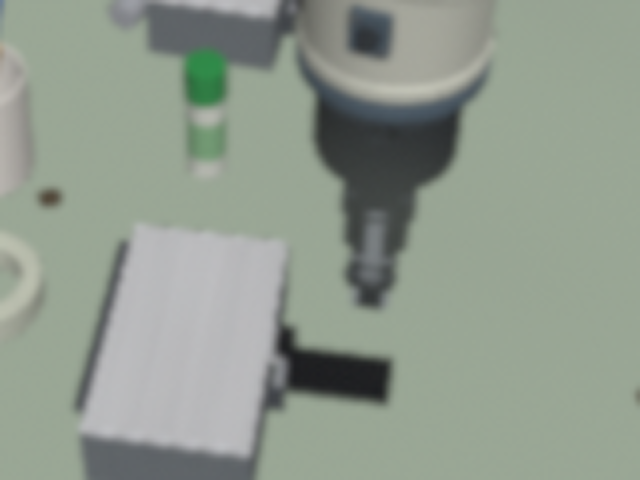

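View pics/wrist_1.png

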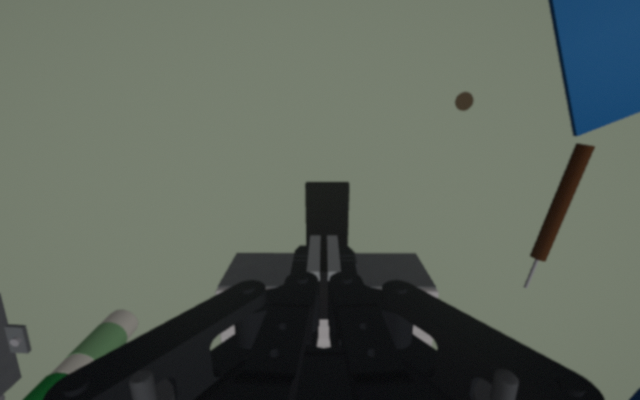

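The wrist view shows the fingers at column 324 with the paddle at 327, so about 3 mm more in +y is needed. The side view shows the tip above the paddle's front half.

>>> {"op": "send_rows", "data": {"targets": [0, 0, 0, 0, 0.3, -2, 0, 0, 0, 0, 0, 0, -2, 0, 0, 0, 0, 0, 0, -1.5, 0, 0, 0, 0, 0, 0, -0.5, 0, 0, 0, 0, 0, 0, 0, 0, 0, 0, 0, 0, 0, 0, 0]}}

```text
time: 3.85
tool_pos: [481.6, 218.0, 70.5]
eef_rot: [[-0.995, 0.101, 0.001], [0.101, 0.995, 0.0], [-0.001, 0.001, -1.0]]
contact_force: [-0.0, 0.7, -0.0]
width: -0.003
```

Run:
```python
from h import *
print(r.tips_ahead)
s=r.read_state();print(s['tool_pos'],s['contact_force'])
c=r.capture('side');f=np.ascontiguousarray(c['frame'][185:305,270:430,::-1])
cv2.imwrite(f'pics/side_2.png',cv2.resize(f,None,fx=4,fy=4,interpolation=cv2.INTER_CUBIC))
```

```text
25.0
[481.55828765 218.01871082  70.47016525] [-0.04561685  0.72983185 -0.03688123]
```

View pics/side_2.png

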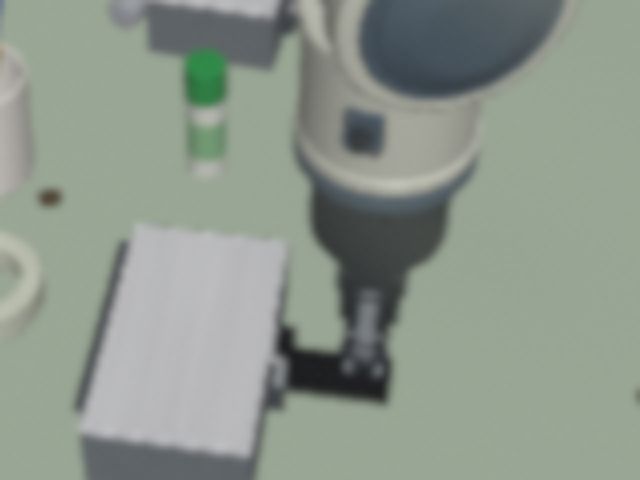

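The tip is centred over the front half of the paddle, just above it. Pressing now.

>>> {"op": "send_rows", "data": {"targets": [0, 0, 0, 0, 0, -0.5, 0, 0, 0, 0, 0, 0, -0.4, 0, 0, 0, 0, 0, 0, -0.4, 0, 0, 0, 0, 0, 0, -0.3, 0, 0, 0, 0, 0, 0, -0.2, 0, 0, 0, 0, 0, 0, 0, 0]}}

```text
time: 4.4
tool_pos: [481.1, 218.0, 51.0]
eef_rot: [[-0.995, 0.101, 0.0], [0.101, 0.995, 0.0], [-0.0, 0.0, -1.0]]
contact_force: [-0.1, 1.0, 3.3]
width: -0.0
```

Force is 3.3 N at about 10 mm down. Next I hold briefly, then look.

>>> {"op": "send_rows", "data": {"targets": [0, 0, 0, 0, 0, -0.1, 0, 0, 0, 0, 0, 0, 0, 0, 0, 0, 0, 0, 0, 0, 0, 0, 0, 0, 0, 0, 0, 0, 0, 0, 0, 0, 0, 0, 0]}}

```text
time: 4.82
tool_pos: [481.0, 217.9, 50.5]
eef_rot: [[-0.995, 0.101, 0.0], [0.101, 0.995, 0.0], [-0.0, 0.0, -1.0]]
contact_force: [1.4, 0.2, 3.2]
width: -0.0
```

Run:
```python
from h import *
for n,(x0,y0,x1,y1) in {'scene':(290,65,450,185),'side':(230,185,390,305)}.items():
    c=r.capture(n);f=np.ascontiguousarray(c['frame'][y0:y1,x0:x1,::-1])
    cv2.imwrite(f'pics/{n}_3.png',cv2.resize(f,None,fx=4,fy=4,interpolation=cv2.INTER_CUBIC))
```

```text
(no output)
```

View pics/side_3.png

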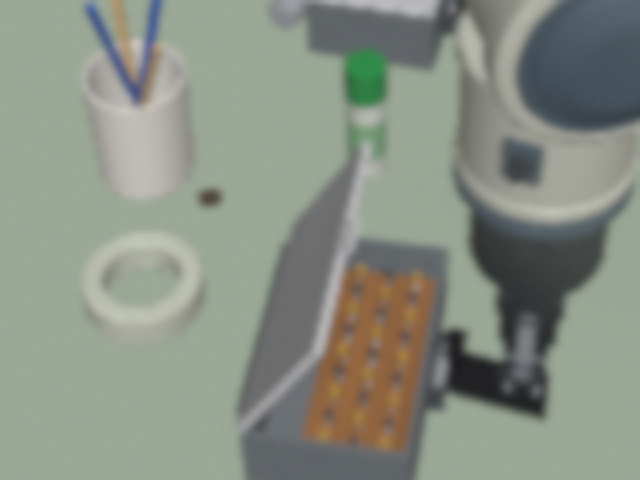

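View pics/scene_3.png

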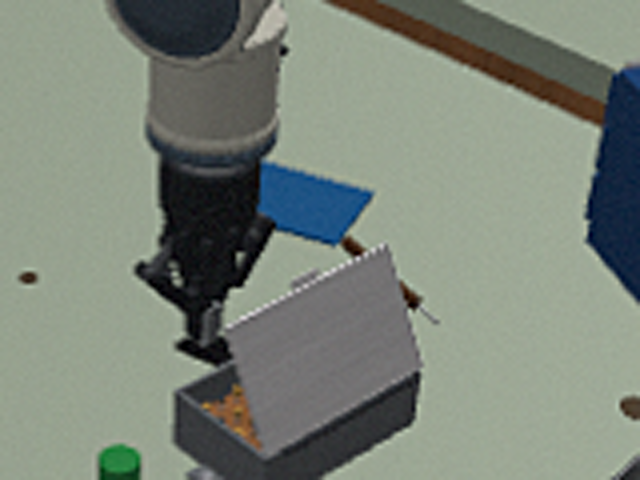

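The lid has sprung up to about 60° and the tongue is at the top. I raise straight up, then approach the lid.

>>> {"op": "send_rows", "data": {"targets": [0, 0, 0, 0, 0, 2.5, 0, 0, 0, 0, 0, 0, 4, 0, 0, 0, 0, 0, 0, 4.1, 0, 0, 0, 0, 0, 0, 0, 0, 0, 0, 0, 2.5, -0.25, 0, 0, 0, 0, 0, 2.5, -0.25, 0, 0, 0, 0, 0, 2, -0.2, 0, 0, 0, 0, 0, 1, -0.1, 0, 0, 0, 0, 0, 0, 0, 0, 0]}}

```text
time: 5.67
tool_pos: [562.2, 209.5, 155.9]
eef_rot: [[-0.995, 0.102, 0.0], [0.102, 0.995, -0.0], [-0.0, -0.0, -1.0]]
contact_force: [-0.4, -0.9, 0.2]
width: 0.0
```

>>> {"op": "send_rows", "data": {"targets": [0, 0, 0, 0.8, -0.08, 0, 0, 0, 0, 0, 0.8, -0.08, 0, 0, 0, 0, 0, 0.8, -0.08, 0, 0, 0, 0, 0, 0.8, -0.08, 0, 0, 0, 0, 0, 0.8, -0.08, 0, 0, 0, 0, 0, 0.8, -0.08, 0, 0, 0, 0, 0, 0, 0, 0, 0]}}

```text
time: 6.25
tool_pos: [610.6, 204.9, 156.3]
eef_rot: [[-0.995, 0.101, 0.001], [0.101, 0.995, 0.0], [-0.001, 0.0, -1.0]]
contact_force: [-0.2, -0.3, 1.3]
width: -0.002
```

>>> {"op": "send_rows", "data": {"targets": [0, 0, 0, 0.7, -0.07, 0, 0, 0, 0, 0, 0.7, -0.07, 0, 0, 0, 0, 0, 0.7, -0.07, 0, 0, 0, 0, 0, 0, 0, 0, 0]}}

```text
time: 6.58
tool_pos: [631.3, 202.8, 156.3]
eef_rot: [[-0.995, 0.101, 0.001], [0.101, 0.995, 0.0], [-0.001, 0.0, -1.0]]
contact_force: [-0.6, -0.3, 0.7]
width: 0.001
```

Run:
```python
from h import *
for n,(x0,y0,x1,y1) in {'scene':(290,65,450,185),'side':(230,185,390,305)}.items():
    c=r.capture(n);f=np.ascontiguousarray(c['frame'][y0:y1,x0:x1,::-1])
    cv2.imwrite(f'pics/{n}_4.png',cv2.resize(f,None,fx=4,fy=4,interpolation=cv2.INTER_CUBIC))
```

```text
(no output)
```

View pics/side_4.png

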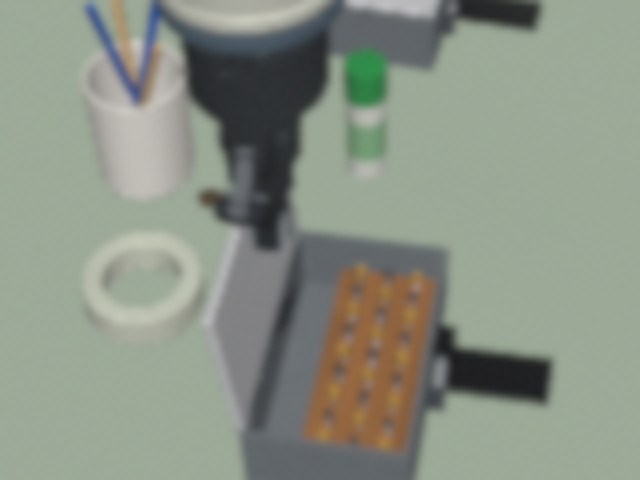

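View pics/scene_4.png

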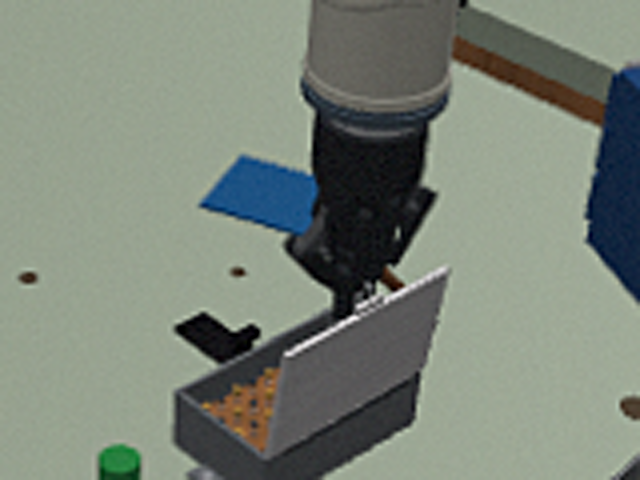

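The lid is now about upright, moving with the finger. I push on in small steps and watch the force for the stop.

>>> {"op": "send_rows", "data": {"targets": [0, 0, 0, 0.6, -0.06, 0, 0, 0, 0, 0, 0.5, -0.05, 0, 0, 0, 0, 0, 0.4, -0.04, 0, 0, 0, 0, 0, 0, 0, 0, 0]}}

```text
time: 7.02
tool_pos: [645.8, 201.4, 156.3]
eef_rot: [[-0.995, 0.101, 0.001], [0.101, 0.995, 0.0], [-0.001, 0.0, -1.0]]
contact_force: [-0.2, -0.7, 0.8]
width: -0.004
```

>>> {"op": "send_rows", "data": {"targets": [0, 0, 0, 0.3, -0.03, 0, 0, 0, 0, 0, 0.2, -0.02, 0, 0, 0, 0, 0, 0, 0, 0, 0]}}

```text
time: 7.27
tool_pos: [650.2, 200.9, 156.3]
eef_rot: [[-0.995, 0.101, 0.0], [0.101, 0.995, 0.0], [-0.0, 0.0, -1.0]]
contact_force: [-0.8, 0.2, -0.2]
width: -0.002
```

>>> {"op": "send_rows", "data": {"targets": [0, 0, 0, 0.3, -0.03, 0, 0, 0, 0, 0, 0.2, -0.02, 0, 0, 0, 0, 0, 0, 0, 0, 0]}}

```text
time: 7.52
tool_pos: [653.1, 200.6, 156.0]
eef_rot: [[-0.995, 0.101, -0.004], [0.101, 0.995, -0.0], [0.004, -0.0, -1.0]]
contact_force: [-13.0, 1.0, 6.3]
width: 0.0
```

>>> {"op": "send_rows", "data": {"targets": [0, 0, 0, 0.2, -0.02, 0, 0, 0, 0, 0, 0.1, -0.01, 0, 0, 0, 0, 0, 0, 0, 0, 0]}}

```text
time: 7.77
tool_pos: [653.9, 200.5, 155.7]
eef_rot: [[-0.995, 0.101, -0.009], [0.101, 0.995, -0.0], [0.009, -0.001, -1.0]]
contact_force: [-26.1, 2.2, 14.5]
width: -0.0
```

The force jumped to 26 N with almost no further travel, so the lid is on its stop. Now I back off.

>>> {"op": "send_rows", "data": {"targets": [0, 0, 0, -0.4, 0.04, 0, 0, 0, 0, 0, -1, 0.1, 0, 0, 0, 0, 0, -2, 0.2, 0, 0, 0, 0, 0, -3, 0.3, 0, 0, 0, 0, 0, -3, 0.3, 2, 0, 0, 0, 0, -3, 0.3, 3, 0, 0, 0, 0, -3, 0.3, 3, 0, 0, 0, 0, -3, 0.3, 0, 0, 0, 0, 0, -3, 0.3, 0, 0, 0, 0, 0, 0, 0, 0, 0]}}

```text
time: 8.6
tool_pos: [440.2, 221.5, 235.6]
eef_rot: [[-0.995, 0.1, -0.002], [0.1, 0.995, -0.0], [0.002, -0.0, -1.0]]
contact_force: [0.1, -0.0, 1.4]
width: -0.001
```

Run:
```python
from h import *
s=r.read_state();print(s['contact_force'],s['time'])
c=r.capture('scene');cv2.imwrite('pics/scene_5.png',c['frame'][:,:,::-1])
c=r.capture('side');f=np.ascontiguousarray(c['frame'][185:305,230:390,::-1])
cv2.imwrite('pics/side_5.png',cv2.resize(f,None,fx=4,fy=4,interpolation=cv2.INTER_CUBIC))
c1=r.capture('scene')
B=np.array([586.5,207,0]);a=np.radians(-5.8);ex=np.array([np.cos(a),np.sin(a),0]);ey=np.array([-np.sin(a),np.cos(a),0])
for th in (1.75,1.85,1.92):
  for y in (80,-80):
    X=B+ex*(50-100*np.cos(th))+ey*y+[0,0,55+100*np.sin(th)]
    print(th,y,((proj(c,X)-[230,185])*4+1.5).round(),proj(c1,X).round(1))
```

```text
[ 0.06176031 -0.00191014  1.37079331] 8.6
1.75 80 [191. 319.] [403.3 132.1]
1.75 -80 [257. 113.] [362.8 154.4]
1.85 80 [174. 320.] [405.7 134.3]
1.85 -80 [241. 114.] [365.2 156.9]
1.92 80 [163. 320.] [407.4 136. ]
1.92 -80 [231. 115.] [366.9 158.7]
```

View pics/side_5.png

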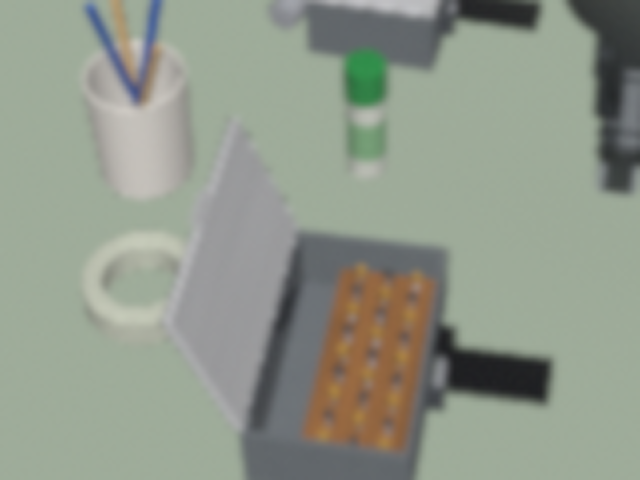

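View pics/scene_5.png

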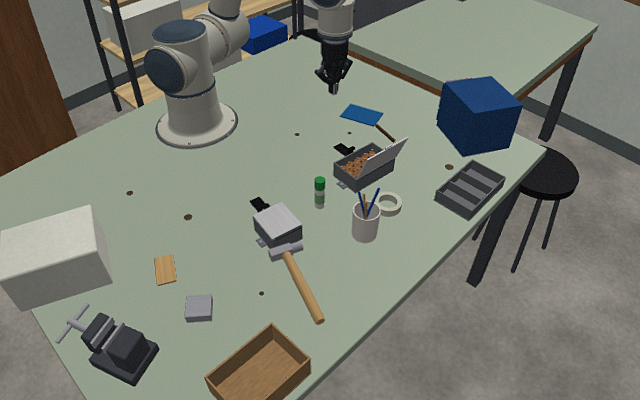

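```bash
python3 -c "
from bench import r
print(r.close_job())"
```

```text
the job is handed in; nothing more can be done
None
```

I opened the wide box, left its lid back against its stop, and handed the job in at about 8.8 s. I pressed its release tab with the shut fingers at about 3 N, roughly 10 mm down. The lid sprung up to about 60°, and I pushed it over and withdrew.

**Lid at its stop:** while I was pushing, the force jumped from about 1 N to 26 N with almost no further travel. The finger position there matches the computed contact point for 1.92 rad.

**Final pictures:** after I withdrew, the lid is leaning back. Its edge corners fit 1.85 to 1.92 rad, slightly short of 1.92 but about within the camera error. The tab is back up.

**Rest of the bench:** the narrow box is shut and the loose items look unmoved by eye; I did not measure them. The gripper is clear, about 20 cm from the lid.

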